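# Put a rinsed trim panel in front of the bench fan

### The arm

A 6-joint arm with a two-finger parallel gripper is mounted at the origin on the work surface. World frame = base frame: x ahead of the robot, y to its left, z up, the work surface at z = 0. Lengths are in m, angles in rad, forces in N, time in s.
With the tool pointing down it reaches from about 0.275 to 0.725 m from the base axis. Payload 5.6 kg.
Tool frame: the origin (TCP) lies between the finger pads; the fingertips stand 17 mm ahead of it and the grasp point (between the pads) lies 2 mm behind it; z points along the fingers, y is the line along which they close (so a half turn about z gives the same grasp; the last joint's range is limited). The gripper opens to 85 mm and grips with 20 to 120 N. Pads are 22 mm wide; open, the fingers measure 114 mm over their backs; the gripper's body (76 mm by 85 mm) begins 54 mm behind the grasp point. The pads swing forward as they close: fully open they stand 13 mm farther back than shut.
Start: joints at [1.565, 0.255, 0.108, 0, -1.424, -0.285], TCP at [0.158, 0.527, 0.248] pointing down, gripper open.
Joint ranges: [-2.95, 2.95], [-1.21, 1.97], [-1.09, 1.5], [-2.87, 1.71], [-2.94, -0.07], [-3.05, 3.05]. Speed limits (rad/s): [2.57, 2.57, 3.14, 3.14, 3.14, 3.14].

### API

Orientations are given as a rotation vector (axis times angle).
In Python, from cell import bot gives the robot as it stands.
- The arm moves only by the tool servo_tool, never from a script. Its argument "moves" is a list of rows, each an object with "slide": the shift along the tool's x, y, z in cm, a list of three; "roll": the turn about the tool's z in rad; "gripper": the closure, from -1 (fully open) to 1 (shut). A call has 1 to 20 rows; each row shifts and turns the commanded pose from where the row before left it, along the tool's axes as they then stand; what a row does not reach is not made up. A row lasts 1/10 s, in which the tool goes at most 50 mm and 8.59 degrees, less where a joint would pass 70% of its speed; a pose out of reach is approached as far as the arm can. A call with a gripper value outside its range is refused whole. The fingers move at their own pace and stop on an object; "squeeze" is the grip in N (left out, the last holds). Time passes only in rows, so rows that do not move let the fingers close. It gives the time, the measured TCP pose, the force, the opening and the grip force at its end, in the units of the state.
- bot.state(): the state, without advancing time (a new reading comes with each control period).
- bot.snapshot(name): name is "scene" or "top" or "wrist"; returns the picture (384x512x3 uint8, red, green, blue); there is no depth.
- bot.get_calibration(name): a dict with "camera_matrix" (3x3 intrinsics, pixels), "k1" (the pictures are not rectified: a ray, as slopes to the right and down, at radius r is drawn at 1 + k1 r^2 times it, then the intrinsics apply), "R" (3x3) and "t" (3): a world point X has camera coordinates R X + t; the wrist camera has in their place "mount" (4x4, takes a point from camera to tool coordinates, whose origin is the TCP and whose axes are the flange's). Camera axes: x right, y down, z forward; pixel columns grow to the right and rows downward; lengths in m; the calibration is good to about 2 mm. A picture is of the moment at which its call begins: read the wrist's pose just before it. get_calibration takes no time and is no camera call.
- bot.sign_off(): hands the job in; it is judged then, once.
The state is a dict: "t": time; "qpos": joint angles; "qd": joint speeds; "tau": joint torques, N m; "ee_pos": TCP position; "tcp_rot": TCP orientation; "ft_force": force on the tool from outside, world axes, zero at the start; "torque": the same for the moment, N m; "gripper_width": finger opening in m; "finger_force": force on a finger pad.
Only numpy, scipy, OpenCV 4.12 (cv2) and the standard library are available. Lean on these libraries where they do the work, as an engineer would, in place of code of your own. Each camera call takes 0.05 s, during which the arm holds its last target. There are 200 camera calls.

### The job

Move the rinsed blue panel from the white draining rack to the blue drying rail: hook it on well short of the yellow band, on the robot's side of it, then slide it along the rail until the hanger sits centred on the yellow band and let go. Then turn the bench fan by the handle leaning out of its swivel base, keeping off its drum and motor, until it clicks into the stop with the green dot, so that it blows on the panel. Do not drop the panel, and leave the bottle, the tin and the spanner where they are.

Things in the scene. Friction and masses are not known exactly. Their poses are not given: they have to be found in the camera images.
- panel: blue sheet on a rigid aluminium hanger, 200 g, loose. Origin: middle of the flat inside the top of the hook, to rest on a bar; z up, x along the bar. Hook 26 mm long (x), 22 mm clear across y, walls 6 mm: open to -y, where its short leg ends 14 mm below the origin; +y leg goes down to a cross-piece, top 54 mm below the origin. Sheet 70 (x) by 4 (y) mm, 60 to 150 mm below, at y -4 mm
- panel_grip (a point): middle of the orange grip block on top of the hanger, 26 mm above the body's origin: 26 mm along x, 14 mm along y, 40 mm tall, nothing above it; axes as panel
- drip_rack: fixed white draining rack, 120 by 120 mm; the sheet stands upright and loose in its middle slot, 7 mm wide along the rack's x, floor 12 mm and walls 55 mm above the bench (lower walls beside it, 32 mm). Origin: on the bench under the slot's middle
- rail_mid (a point): middle of the top of the drying rail's bar: 14 mm thick steel bar along x of this frame, 300 mm long, top 220 mm above the bench, on blue 14 mm square posts at both ends that stand no higher than the bar; x points along the bar away from the robot. Fixed
- rail: the same drying rail; origin on the bench under the bar's middle, x along the bar away from the robot
- band: yellow band painted on the drying rail's bar, 26 mm long; origin at its middle on the top of the bar, x along the bar away from the robot
- fan (a joint): angle of the fan's swivel, rad, growing anticlockwise seen from above. Spring click stops at 0, 0.6, 1.2, 1.8; the green-dot stop, where the red pointer under the outlet meets the green dot, is 1.2. End stops just beyond 0 and 1.8. It takes up to about 5 N at the handle to leave a stop; within about 0.07 of a stop it pulls itself in; between stops it turns freely
- fan_axis (a point): on the fan's vertical swivel axis, 35 mm above the bench, on top of the turntable (radius 92 mm). x of this frame: where the fan blows and the red pointer shows. The drum and motor stand on it and turn with it
- drum: yellow fan drum, 200 mm across and 100 mm deep, its middle (the origin) 170 mm above the bench on the swivel axis; x is where it blows. The grey motor behind it (124 mm across, out to 106 mm behind the axis) overhangs the handle, so the tool must lean outward to take it. A dark pedestal 60 by 110 mm joins it to the turntable
- fan_grip (a point): grip point on the fan's handle: black round rod 14 mm thick with a 17 mm red ball end, leaning straight out from the swivel axis, 40 degrees from vertical, 160 degrees anticlockwise from the outlet. The point is on the rod's centre line, 120 mm from the axis, 79 mm above the bench, 18 mm from the ball's centre; the rod is free for 45 mm below it
- fan_base: fixed round black base of the fan, radius 125 mm, 20 mm high, with white dots and one green dot (18 mm) at the click stops; origin at the centre of its underside
- bottle: green bottle with a white cap and label, 56 mm across, 150 mm tall, standing loose; origin at the centre of its underside
- tin: red tin with a white label, 60 mm across, 60 mm tall, standing loose; origin at the centre of its underside
- spanner: steel spanner 160 mm long, lying loose; origin at its middle, underside
There are look-alikes about, which are no part of the job. Of the things that look like the panel, the smaller one is meant.

How it is judged:
On the way, in this order (a step that is already met when the one before it is completed fails the run):
1. the hanger is hooked over the drying rail on the robot's side of the yellow band, at least 40 mm short of it (z of panel in the frame of rail_mid between -0.006 and 0.008 m and y of panel in the frame of rail_mid between -0.012 and 0.012 m and x of panel in the frame of rail_mid above -0.135 m and x of panel in the frame of band below -0.04 m), for 0.1 s.
2. still hooked, it slides along the rail and comes within 36 mm of the band's middle (z of panel in the frame of rail_mid between -0.006 and 0.008 m and y of panel in the frame of rail_mid between -0.012 and 0.012 m and x of panel in the frame of rail_mid above -0.135 m and x of panel in the frame of band between -0.036 and -0.013 m), for 0.02 s.
3. the hanger is on the rail within 12 mm of the band's middle and let go (z of panel in the frame of rail_mid between -0.006 and 0.008 m and y of panel in the frame of rail_mid between -0.012 and 0.012 m and x of panel in the frame of rail_mid above -0.135 m and x of panel in the frame of band between -0.012 and 0.012 m and contact force between the fingers and panel below 0.05 N), for 0.2 s.
4. the fan is at the green-dot stop (value of joint fan between 1.13 and 1.27 rad), for 0.2 s.
At the end, for the whole second after the job is handed in: The panel hangs upright (within 0.15 rad) and still on the drying rail, its hook's middle within 12 mm of the yellow band's middle along the rail, and the fan rests at the green-dot stop (joint 1.2 within 0.07 rad) (all of step 4 and z of panel in the frame of rail_mid between -0.006 and 0.008 m and y of panel in the frame of rail_mid between -0.012 and 0.012 m and x of panel in the frame of rail_mid above -0.135 m and x of panel in the frame of band between -0.012 and 0.012 m and angle between panel's own z axis and vertical below 0.15 rad and linear speed of panel below 0.05 m/s and velocity of joint fan between -0.05 and 0.05 rad/s); the robot touches nothing.
It fails at once if the panel is dropped or knocked over (height (world z) of panel below 0.13 m).
It fails at once if the fan's drum, motor or pedestal is pushed with over 4 N (contact force between any of the fingers, the arm and drum above 4 N).
It fails at once if the bottle, the tin or the spanner is moved more than 30 mm or knocked over ((distance of bottle from where it was at the start of the episode above 0.03 m or angle between bottle's own z axis and vertical above 0.5 rad) or (distance of tin from where it was at the start of the episode above 0.03 m or angle between tin's own z axis and vertical above 0.5 rad) or distance of spanner from where it was at the start of the episode above 0.03 m).
It also fails if it takes over 58 s, if anything falls off the work surface, if the arm or the gripper's body presses on something with over 40 N, if the wrist force passes 120 N, or if a joint passes its speed limit or range.

## Working session

There is one attempt and no reset: what is moved stays moved. The work goes in short steps, Python scripts to look and compute and a tool call to move; the robot and the scene stay as the last step left them, time stands still between calls to the robot, and variables do not carry over. Pictures are saved under pics/ and viewed, at most 10 in all, crops included, and the job is handed in when it is done.

Besides the shell and the picture viewer there is one more tool, called in YAML: its name, and indented under it one key for each argument. servo_tool: Moves the arm, as the interface text tells. Its arguments: {"type":"object","properties":{"moves":{"type":"array"},"squeeze":{"type":"number"}},"required":["moves"]}

```bash
ls; mkdir -p pics; python3 - <<'E'
from cell import bot
import cv2,numpy as np
for n in("scene","top"):
    cv2.imwrite(f"pics/{n}0.png",bot.snapshot(n)[:,:,::-1])
for n in("scene","top","wrist"): print(n,bot.get_calibration(n))
print(bot.state())
E
```

```text
pics
scene {'camera_matrix': array([[389.47931798,   0.        , 256.26058093],
       [  0.        , 389.47931798, 183.52580127],
       [  0.        ,   0.        ,   1.        ]]), 'k1': -0.008915083331260754, 'R': array([[ 1.08683084e-01,  9.94076180e-01,  7.32199132e-04],
       [ 8.51988528e-01, -9.27690030e-02, -5.15276102e-01],
       [-5.12155773e-01,  5.66256211e-02, -8.57023922e-01]]), 't': array([-0.22318437, -0.32967204,  1.75227483])}
top {'camera_matrix': array([[391.03713542,   0.        , 256.1432324 ],
       [  0.        , 391.03713542, 190.2479328 ],
       [  0.        ,   0.        ,   1.        ]]), 'k1': -0.025422687009658322, 'R': array([[ 8.49478932e-03, -9.99963825e-01, -4.32794915e-04],
       [-9.88125248e-01, -8.32781563e-03, -1.53424710e-01],
       [ 1.53415555e-01,  1.73096617e-03, -9.88160246e-01]]), 't': array([0.15831805, 0.5261081 , 1.28091775])}
wrist {'camera_matrix': array([[327.5155702 ,   0.        , 251.88129303],
       [  0.        , 327.5155702 , 190.54309366],
       [  0.        ,   0.        ,   1.        ]]), 'k1': 0.02216072433879596
[... 317 characters left out ...]
00e+00,
         1.00000000e+00]])}
{'t': 0.1, 'qpos': array([ 1.56460596e+00,  2.55658643e-01,  1.07122078e-01, -4.04907927e-04,
       -1.42391368e+00, -2.84578880e-01]), 'qd': array([-0.00046192, -0.00086364,  0.0034107 ,  0.00084094, -0.00053207,
       -0.00056151]), 'tau': array([-2.89971722e-03, -3.87604952e+01,  2.38473469e+01,  5.37787020e+00,
       -3.81110207e-03, -1.22716685e-06]), 'ee_pos': array([0.15752409, 0.52651764, 0.24749955]), 'tcp_rot': array([ 3.10676047e+00, -4.54979193e-01, -2.62419697e-04]), 'ft_force': array([ 0.13157012, -0.09591114, -0.7760246 ]), 'torque': array([ 0.01673018, -0.01695481, -0.02422581]), 'finger_force': 0.0, 'gripper_width': 0.08544839221716649}
```

View pics/scene0.png

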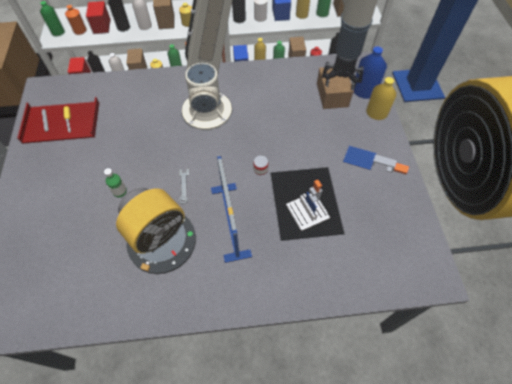

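View pics/top0.png

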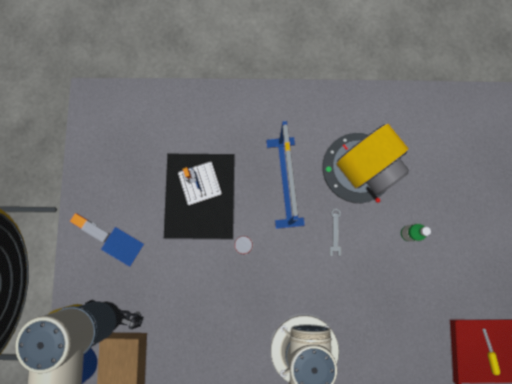

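Both views show the panel in its white rack on the black mat (top ≈(200,183)). The rail is at (284,123)–(293,224) with its yellow band near (288,146). The fan is at (360,170), with its handle ball at (378,200). Zooming in on both.

```bash
cat > h.py <<'E'
import numpy as np,cv2
from scipy.spatial.transform import Rotation as Ro
from cell import bot
def cam(n,st=None):
    c=bot.get_calibration(n);K=c["camera_matrix"]
    if n=="wrist":
        M=c["mount"];Rt=Ro.from_rotvec(st["tcp_rot"]).as_matrix()
        Rcw=Rt@M[:3,:3];o=Rt@M[:3,3]+st["ee_pos"];R=Rcw.T;t=-R@o
    else: R,t=c["R"],c["t"]
    return K,c["k1"],R,t
def proj(C,X):
    K,k,R,t=C;p=R@np.asarray(X,float)+t;s=p[:2]/p[2];s=s*(1+k*(s@s));return K[:2,:2]@s+K[:2,2]
def ray(C,uv):
    K,k,R,t=C;d=(np.asarray(uv,float)-K[:2,2])/np.diag(K)[:2];s=d.copy()
    for _ in range(8): s=d/(1+k*(s@s))
    return -R.T@t,R.T@np.array([s[0],s[1],1])
def plane(C,uv,z):
    o,d=ray(C,uv);return o+d*(z-o[2])/d[2]
def tri(obs):
    A=np.zeros((3,3));b=np.zeros(3);rs=[ray(C,u) for C,u in obs]
    for o,d in rs:
        d=d/np.linalg.norm(d);P=np.eye(3)-np.outer(d,d);A+=P;b+=P@o
    X=np.linalg.solve(A,b);return X,[np.linalg.norm(np.cross(X-o,d/np.linalg.norm(d))) for o,d in rs]
def blobs(img,lo,hi,amin=4,box=None):
    h=cv2.cvtColor(img,cv2.COLOR_RGB2HSV);m=cv2.inRange(h,np.array(lo),np.array(hi))
    if box: 
        z=np.zeros_like(m);x0,y0,x1,y1=box;z[y0:y1,x0:x1]=m[y0:y1,x0:x1];m=z
    n,l,s,c=cv2.connectedComponentsWithStats(m)
    return [(int(s[i,4]),c[i].round(1).tolist(),s[i,:4].tolist()) for i in range(1,n) if s[i,4]>=amin]
E
python3 - <<'E'
import cv2,numpy as np
a=cv2.imread("pics/top0.png")[115:265,160:440];b=cv2.imread("pics/scene0.png")[145:275,105:345]
a=cv2.resize(a,(800,429),interpolation=cv2.INTER_CUBIC);b=cv2.resize(b,(800,433),interpolation=cv2.INTER_CUBIC)
cv2.imwrite("pics/a.png",a);cv2.imwrite("pics/b.png",b)
from h import *
for n,box in(("top",(160,115,440,265)),("scene",(105,145,345,275))):
    im=cv2.imread(f"pics/{n}0.png")[:,:,::-1].copy()
    for c,lo,hi in(("yel",(20,120,120),(32,255,255)),("or",(5,130,120),(16,255,255)),("red",(0,150,100),(4,255,255)),("red2",(172,120,80),(180,255,255)),("grn",(55,120,80),(80,255,255)),("white",(0,0,200),(180,40,255))):
        print(n,c,blobs(im,lo,hi,3,box))
E
```

```text
top yel [(2246, [372.4, 154.7], [338, 124, 70, 63]), (38, [286.9, 145.9], [285, 142, 5, 9])]
top or [(27, [186.4, 172.3], [183, 168, 7, 9])]
top red [(5, [344.4, 146.2], [343, 145, 4, 4]), (14, [377.3, 199.5], [376, 198, 4, 4])]
top red2 [(4, [344.2, 146.8], [343, 146, 3, 3])]
top grn [(24, [328.2, 168.8], [326, 166, 6, 6]), (168, [415.9, 232.0], [410, 224, 15, 16])]
top white [(543, [203.9, 183.7], [186, 163, 34, 41]), (4, [195.5, 169.0], [195, 168, 2, 3]), (3, [180.3, 173.3], [180, 173, 2, 2]), (36, [184.4, 187.9], [181, 176, 8, 25]), (35, [426.1, 230.9], [423, 228, 7, 7])]
scene yel [(1755, [142.9, 212.9], [117, 189, 66, 63]), (19, [230.1, 210.6], [229, 208, 4, 6])]
scene or [(45, [317.5, 183.4], [314, 180, 8, 9])]
scene red []
scene red2 [(3, [261.0, 168.0], [260, 168, 3, 1])]
scene grn [(87, [112.8, 180.4], [107, 175, 13, 11]), (12, [189.5, 233.5], [188, 232, 4, 4])]
scene white [(53, [259.7, 161.3], [256, 157, 10, 9]), (31, [107.4, 170.7], [105, 168, 6, 6]), (393, [305.7, 214.4], [288, 199, 41, 30]), (3, [303.3, 199.0], [303, 198, 2, 3]), (4, [316.5, 213.0], [316, 212, 2, 3])]
```

View pics/a.png

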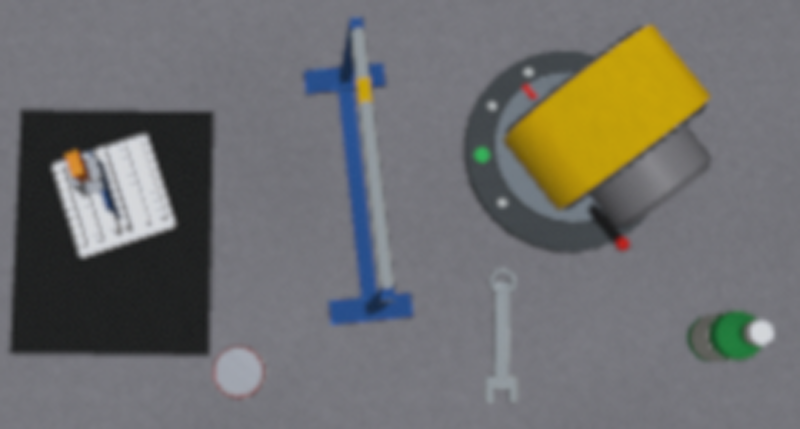

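View pics/b.png

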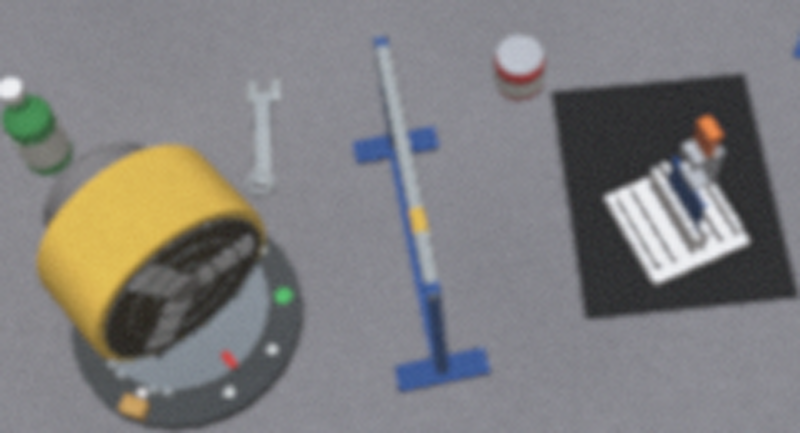

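Crops: the orange grip is at top (186.4,172.3) and scene (317.5,183.4). The bar's top edge runs from (285,122) to (296,220) in the top view. The fan pointer is near (344,146) and the green dot is at (328,169). The panel's slot runs roughly along the image's up-down direction, tilted a bit.

```bash
python3 - <<'E'
from h import *
np.set_printoptions(precision=4,suppress=True)
T,S=cam("top"),cam("scene")
print("grip",tri([(T,(186.4,172.3)),(S,(317.5,183.4))]), "T@.2",plane(T,(186.4,172.3),.198))
print("band",tri([(T,(286.9,145.9)),(S,(230.1,210.6))]),plane(T,(286.9,145.9),.22),plane(S,(230.1,210.6),.22))
k=800/280
for p in((357,25),(387,288)): print("rail end",plane(T,(160+p[0]/k,115+p[1]/k),.22))
for p in((382,45),(430,280)): print("rail end S",plane(S,(105+p[0]*.3,145+p[1]*.3),.22))
# rack corners top in crop
for p in((52,162),(147,133),(176,228),(83,258)): print("rack",plane(T,(160+p[0]/k,115+p[1]/k),.032))
print("ball",plane(T,(377.3,199.5),.093))
print("green T,S",plane(T,(328.2,168.8),.02),plane(S,(189.5,233.5),.02))
for p in((528,72),(492,105),(502,202)): print("dot",plane(T,(160+p[0]/k,115+p[1]/k),.02))
print("ptr",plane(T,(344.4,146.4),.035))
im=cv2.imread("pics/top0.png");
for n,p in(("tin",(238,371)),("spanner t",(503,275)),("spanner b",(502,395))): print(n,plane(T,(160+p[0]/k,115+p[1]/k),.06 if n=="tin" else 0.005))
print("bottle cap",plane(T,(426.1,230.9),.15))
E
```

```text
grip (array([0.5515, 0.3712, 0.2059]), [np.float64(0.0007580532030649553), np.float64(0.0007580532030648902)]) T@.2 [0.553  0.3719 0.198 ]
band (array([0.6304, 0.0719, 0.2218]), [np.float64(0.0004978262884363119), np.float64(0.0004978262884363307)]) [0.6309 0.0723 0.22  ] [0.6294 0.0714 0.22  ]
rail end [0.6993 0.0778 0.22  ]
rail end [0.4232 0.0483 0.22  ]
rail end S [0.4237 0.0502 0.22  ]
rail end S [0.6947 0.0787 0.22  ]
rack [0.5882 0.4308 0.032 ]
rack [0.6248 0.3175 0.032 ]
rack [0.5095 0.28   0.032 ]
rack [0.4726 0.3894 0.032 ]
ball [ 0.4896 -0.2301  0.093 ]
green T,S [ 0.6053 -0.0863  0.02  ] [ 0.6037 -0.0866  0.02  ]
dot [ 0.7083 -0.1467  0.02  ]
dot [ 0.6662 -0.1015  0.02  ]
dot [ 0.5461 -0.1109  0.02  ]
ptr [ 0.6817 -0.1413  0.035 ]
tin [0.3412 0.2031 0.06  ]
spanner t [ 0.4594 -0.1132  0.005 ]
spanner b [ 0.3163 -0.1089  0.005 ]
bottle cap [ 0.3862 -0.3589  0.15  ]
```

```bash
cat >> h.py <<'E'
def go(p,yaw=None,st=None):
    """slide (cm, present tool axes) and roll to put TCP at p, tool y along heading yaw (mod pi)"""
    st=st or bot.state();R=Ro.from_rotvec(st["tcp_rot"]).as_matrix()
    s=R.T@(np.asarray(p)-st["ee_pos"])*100
    cur=np.arctan2(R[1,1],R[0,1]);r=None
    if yaw is not None: r=-((yaw-cur+np.pi/2)%np.pi-np.pi/2)
    print("t",round(st["t"],2),"pos",st["ee_pos"].round(4),"tool x",R[:,0].round(3),"ydeg",round(np.degrees(cur),1),"slide",s.round(2),"norm",round(np.linalg.norm(s),1),"roll",r,"q",st["qpos"].round(2))
E
python3 - <<'E'
from h import *
go((.553,.372,.37),np.radians(107.8))
E
```

```text
t 0.1 pos [0.1575 0.5265 0.2475] tool x [ 0.958 -0.287  0.   ] ydeg -106.7 slide [ 42.32   3.48 -12.24] norm 44.2 roll -0.6014975102250517 q [ 1.56  0.26  0.11 -0.   -1.42 -0.28]
```

servo_tool:
  moves:
    - {"slide": [0,0,-4],"roll": 0,"gripper": -1}
    - {"slide": [4.2,0.35,-0.9],"roll": 0,"gripper": -1}
    - {"slide": [4.2,0.35,-0.9],"roll": 0,"gripper": -1}
    - {"slide": [4.2,0.35,-0.9],"roll": 0,"gripper": -1}
    - {"slide": [4.2,0.35,-0.9],"roll": 0,"gripper": -1}
    - {"slide": [4.2,0.35,-0.9],"roll": 0,"gripper": -1}
    - {"slide": [4.2,0.35,-0.9],"roll": 0,"gripper": -1}
    - {"slide": [4.2,0.35,-0.9],"roll": 0,"gripper": -1}
    - {"slide": [4.2,0.35,-0.9],"roll": 0,"gripper": -1}
    - {"slide": [4.2,0.35,-0.9],"roll": 0,"gripper": -1}
    - {"slide": [4.2,0.35,-0.1],"roll": 0,"gripper": -1}
    - {"slide": [0.3,0,0],"roll": -0.12,"gripper": -1}
    - {"slide": [0,0,0],"roll": -0.12,"gripper": -1}
    - {"slide": [0,0,0],"roll": -0.12,"gripper": -1}
    - {"slide": [0,0,0],"roll": -0.12,"gripper": -1}
    - {"slide": [0,0,0],"roll": -0.12,"gripper": -1}
    - {"slide": [0,0,0],"roll": 0,"gripper": -1}
    - {"slide": [0,0,0],"roll": 0,"gripper": -1}

```text
t: 1.9
ee_pos: [0.5528, 0.3721, 0.3698]
tcp_rot: [3.104, 0.479, -0.001]
ft_force: [-0.3, 0.1, 0.9]
gripper_width: 0.0851
finger_force: 0.0
```

```bash
python3 - <<'E'
from h import *
import pickle
st=bot.state();im=bot.snapshot("wrist");pickle.dump((st,im),open("w1.pkl","wb"))
cv2.imwrite("pics/w1.png",im[:,:,::-1])
C=cam("wrist",st);go((.553,.372,.37),np.radians(107.8),st)
for b in blobs(im,(5,130,120),(16,255,255),30): print(b,plane(C,b[1],.208))
E
```

```text
t 1.9 pos [0.5528 0.3721 0.3698] tool x [ 0.954  0.301 -0.001] ydeg -72.5 slide [ 0.01  0.02 -0.02] norm 0.0 roll -0.0045986604259393715 q [ 0.83  0.54  0.84 -0.   -1.87  1.05]
(214, [252.4, 170.2], [244, 157, 16, 35]) [0.55865166 0.3733857  0.208     ]
```

View pics/w1.png

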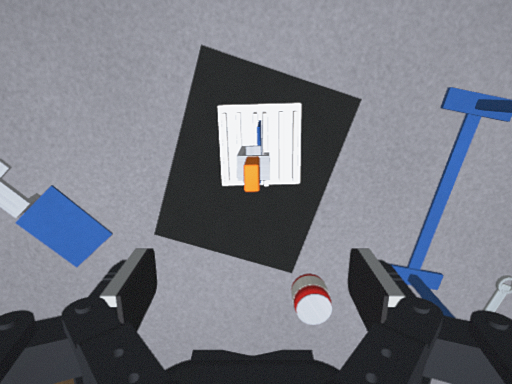

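The wrist view shows the orange block at (252,173), with the sheet edge (blue) at (260,135), right of it toward the rail. A zoom is needed to see the hook's legs.

```bash
python3 - <<'E'
import cv2
a=cv2.imread("pics/w1.png")[95:200,205:315]
cv2.imwrite("pics/w1z.png",cv2.resize(a,None,fx=5.7,fy=5.7,interpolation=cv2.INTER_CUBIC))
E
```

```text
(no output)
```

View pics/w1z.png

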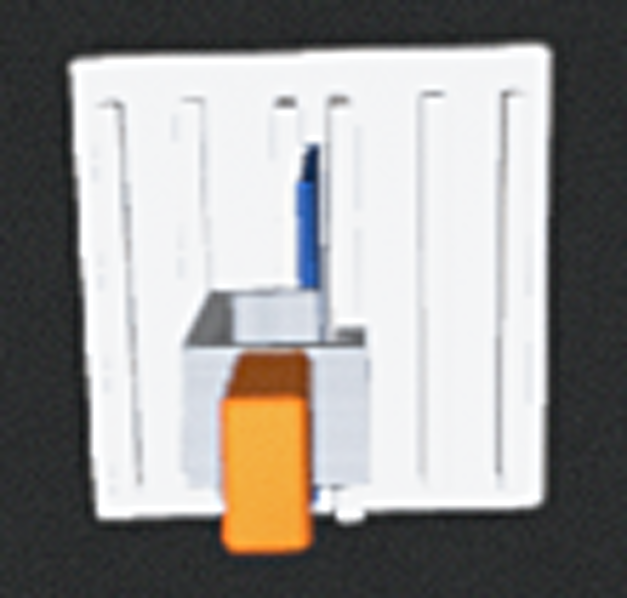

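The zoom shows the orange top face centred at about (252.0,178.2) in the full frame. The long leg and its dark inside are on the left, so the hook opens to the right, toward the rail. No half turn is needed.

```bash
python3 - <<'E'
from h import *
import pickle
st,im=pickle.load(open("w1.pkl","rb"));C=cam("wrist",st)
p=plane(C,(252.0,178.2),.208);print(p)
cs=[plane(C,(205+u/5.7,95+v/5.7),.208) for u,v in((225,398),(307,398),(312,550),(228,550))]
print([np.linalg.norm(cs[i]-cs[(i+1)%4]).round(4) for i in range(4)],[np.degrees(np.arctan2(*(a-b)[1::-1])).round(1) for a,b in((cs[0],cs[3]),(cs[1],cs[2]))])
go((*p[:2],.193),np.radians(107.5))
E
```

```text
[0.55143037 0.37148326 0.208     ]
[np.float64(0.0129), np.float64(0.0251), np.float64(0.0136), np.float64(0.0251)] [np.float64(18.2), np.float64(19.7)]
t 1.95 pos [0.5528 0.3721 0.37  ] tool x [ 0.953  0.302 -0.001] ydeg -72.4 slide [-1.40e-01  1.00e-02  1.77e+01] norm 17.7 roll 0.0009800263647301577 q [ 0.83  0.54  0.84 -0.   -1.87  1.05]
```

servo_tool:
  moves:
    - {"slide": [-0.15,0,3],"roll": -0.02,"gripper": -1}
    - {"slide": [0,0,3],"roll": 0,"gripper": -1}
    - {"slide": [0,0,3],"roll": 0,"gripper": -1}
    - {"slide": [0,0,3],"roll": 0,"gripper": -1}
    - {"slide": [0,0,2.5],"roll": 0,"gripper": -1}
    - {"slide": [0,0,2],"roll": 0,"gripper": -1}
    - {"slide": [0,0,1.2],"roll": 0,"gripper": -1}
    - {"slide": [0,0,0],"roll": 0,"gripper": -1}
    - {"slide": [0,0,0],"roll": 0,"gripper": 0.3}
    - {"slide": [0,0,0],"roll": 0,"gripper": 0.4}
    - {"slide": [0,0,0],"roll": 0,"gripper": 0.5}
    - {"slide": [0,0,0],"roll": 0,"gripper": 0.6}
    - {"slide": [0,0,0],"roll": 0,"gripper": 0.7}
    - {"slide": [0,0,0],"roll": 0,"gripper": 0.8}
    - {"slide": [0,0,0],"roll": 0,"gripper": 1}
    - {"slide": [0,0,0],"roll": 0,"gripper": 1}
    - {"slide": [0,0,0],"roll": 0,"gripper": 1}
  squeeze: 40

```text
t: 3.65
ee_pos: [0.552, 0.3706, 0.194]
tcp_rot: [3.097, 0.514, 0.001]
ft_force: [1.6, -5.3, 4.1]
gripper_width: 0.0133
finger_force: 41.4
```

servo_tool:
  moves:
    - {"slide": [0,0,-0.5],"roll": 0,"gripper": 1}
    - {"slide": [0,0,-1],"roll": 0,"gripper": 1}
    - {"slide": [0,0,-1.2],"roll": 0,"gripper": 1}
    - {"slide": [0,0,-1.2],"roll": 0,"gripper": 1}
    - {"slide": [0,0,-1.2],"roll": 0,"gripper": 1}
    - {"slide": [0,0,-1.2],"roll": 0,"gripper": 1}
    - {"slide": [0,0,-1.2],"roll": 0,"gripper": 1}
    - {"slide": [0,0,-1],"roll": 0,"gripper": 1}
    - {"slide": [0,0,0],"roll": 0,"gripper": 1}
    - {"slide": [0,0,0],"roll": 0,"gripper": 1}

```text
t: 4.65
ee_pos: [0.5513, 0.372, 0.2782]
tcp_rot: [-3.098, -0.515, 0.0]
ft_force: [1.0, -0.1, -3.5]
gripper_width: 0.0134
finger_force: 39.8
```

```bash
python3 - <<'E'
from h import *
# rail direction: bar fit from saved top view (edge points), band measured
T,S=cam("top"),cam("scene")
b=np.array([.6302,.0718]);a=0.105;u=np.array([np.cos(a),np.sin(a)]);n=np.array([-u[1],u[0]])
hook=b-.075*u
print("hook",hook)
go((*(hook+.09*n),.279),np.pi/2+a)
# rail edges: steel pixels in top picture, per row
im=cv2.imread("pics/top0.png");h=cv2.cvtColor(im,cv2.COLOR_BGR2HSV)
pts=[]
for v in range(128,216):
    if 140<=v<=152: continue
    c=int(round(285.5+(v-123)*10.5/97)); row=im[v,c-8:c+9].astype(int)
    m=(row.min(1)>135); 
    if m.sum()>=2: pts.append(plane(T,(c-8+np.mean(np.nonzero(m)[0]),v),.22)[:2])
pts=np.array(pts);l=cv2.fitLine(pts.astype(np.float32),cv2.DIST_HUBER,0,.001,.001).ravel();print(len(pts),l,np.arctan2(l[1],l[0]),"y at band x",l[3]+(b[0]-l[2])*l[1]/l[0],"resid",np.std((pts-l[2:])@[-l[1],l[0]]))
E
```

```text
hook [0.55561306 0.06393946]
t 4.65 pos [0.5513 0.372  0.2782] tool x [0.946 0.323 0.   ] ydeg -71.1 slide [-7.56 20.52 -0.1 ] norm 21.9 roll 0.2244016367606454 q [ 0.83  0.49  0.53 -0.   -1.61  1.07]
73 [0.99423474 0.10722546 0.5441556  0.06253168] 0.107432 y at band x 0.0718113303183328 resid 0.0005330076537777531
```

servo_tool:
  moves:
    - {"slide": [-0.35,1,-0.1],"roll": 0,"gripper": 1}
    - {"slide": [-0.75,2,0],"roll": 0,"gripper": 1}
    - {"slide": [-0.75,2,0],"roll": 0,"gripper": 1}
    - {"slide": [-0.75,2,0],"roll": 0,"gripper": 1}
    - {"slide": [-0.75,2,0],"roll": 0,"gripper": 1}
    - {"slide": [-0.75,2,0],"roll": 0,"gripper": 1}
    - {"slide": [-0.75,2,0],"roll": 0,"gripper": 1}
    - {"slide": [-0.75,2,0],"roll": 0,"gripper": 1}
    - {"slide": [-0.75,2,0],"roll": 0,"gripper": 1}
    - {"slide": [-0.75,2,0],"roll": 0,"gripper": 1}
    - {"slide": [-0.45,1.5,0],"roll": 0,"gripper": 1}
    - {"slide": [0,0,0],"roll": 0.05,"gripper": 1}
    - {"slide": [0,0,0],"roll": 0.06,"gripper": 1}
    - {"slide": [0,0,0],"roll": 0.06,"gripper": 1}
    - {"slide": [0,0,0],"roll": 0.05,"gripper": 1}
    - {"slide": [0,0,0],"roll": 0,"gripper": 1}
    - {"slide": [0,0,0],"roll": 0,"gripper": 1}

```text
t: 6.35
ee_pos: [0.5463, 0.1529, 0.2792]
tcp_rot: [3.137, 0.173, -0.0]
ft_force: [1.1, 0.4, -2.1]
gripper_width: 0.0132
finger_force: 39.8
```

```bash
python3 - <<'E'
from h import *
hook=np.array([.5556,.0639]);a=.107
go((*hook,.279),np.pi/2+a)
S=bot.snapshot("scene");w=bot.snapshot("wrist")
cv2.imwrite("pics/s2.png",S[:,:,::-1]);cv2.imwrite("pics/w2.png",w[:,:,::-1])
a=cv2.resize(S[135:275,160:330,::-1],(510,420),interpolation=cv2.INTER_CUBIC)
b=cv2.resize(w[:,:,::-1],(290,218));c=np.zeros((420,800,3),np.uint8);c[:,:510]=a;c[:218,510:]=b;cv2.imwrite("pics/c2.png",c)
E
```

```text
t 6.35 pos [0.5463 0.1529 0.2792] tool x [ 0.994  0.11  -0.   ] ydeg -83.7 slide [-0.06  8.95  0.02] norm 9.0 roll 0.003436362932699666 q [ 0.55  0.28  0.22 -0.   -1.51  1.13]
```

View pics/c2.png

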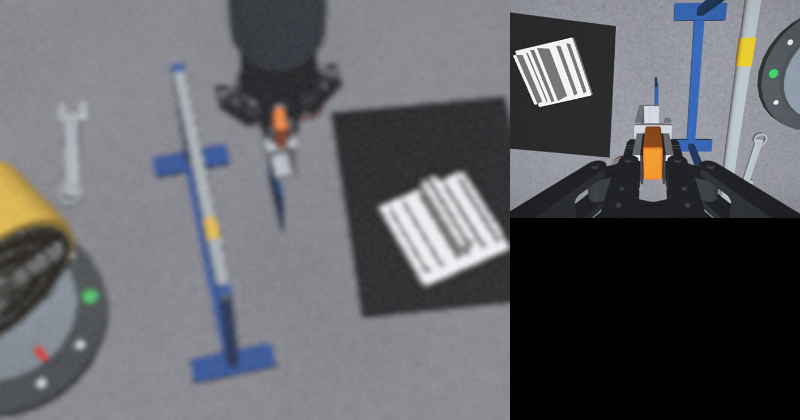

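The composite shows the panel held upright, with the bar to its right in the wrist view and the yellow band clear. I'll refine the band from the wrist picture before hooking.

```bash
python3 - <<'E'
from h import *
st=bot.state();C=cam("wrist",st);w=cv2.imread("pics/w2.png")[:,:,::-1].copy()
bl=[b for b in blobs(w,(20,120,120),(32,255,255),40)];print(bl,[plane(C,b[1],.22) for b in bl])
g=cv2.cvtColor(w,cv2.COLOR_RGB2HSV);P=[]
for v in range(120,280,8):
    x=370+60*1;row=w[v,370:470].astype(int);m=(row.min(1)>140)&(np.ptp(row,axis=1)<30)
    i=np.nonzero(m)[0]
    if len(i)>8: P.append(plane(C,(370+i.mean(),v),.22)[:2]); print(v,i.min()+370,i.max()+370,P[-1].round(4))
E
```

```text
[(1494, [415.6, 90.9], [398, 66, 37, 51])] [array([0.62975694, 0.07390395, 0.22      ])]
120 370 439 [0.6142 0.0758]
128 370 437 [0.6099 0.0752]
136 370 437 [0.6055 0.0741]
144 370 435 [0.6011 0.0735]
152 370 435 [0.5966 0.0724]
160 370 436 [0.5922 0.0709]
168 370 438 [0.5876 0.0692]
176 370 469 [0.5831 0.0665]
184 370 469 [0.5786 0.0638]
192 370 449 [0.5738 0.0622]
200 370 456 [0.5692 0.059 ]
208 370 464 [0.5645 0.0553]
216 370 469 [0.5597 0.0525]
224 370 469 [0.5546 0.0511]
232 370 469 [0.5493 0.0507]
240 370 469 [0.5441 0.0492]
248 370 469 [0.5388 0.0477]
256 370 469 [0.5335 0.0457]
264 370 469 [0.528  0.0442]
272 370 469 [0.5224 0.0427]
```

servo_tool:
  moves:
    - {"slide": [0,1,0],"roll": 0,"gripper": 1}
    - {"slide": [0,1.2,0],"roll": 0,"gripper": 1}
    - {"slide": [0,1.2,0],"roll": 0,"gripper": 1}
    - {"slide": [0,1.2,0],"roll": 0,"gripper": 1}
    - {"slide": [0,1.2,0],"roll": 0,"gripper": 1}
    - {"slide": [0,1.2,0],"roll": 0,"gripper": 1}
    - {"slide": [0,1.1,0],"roll": 0,"gripper": 1}
    - {"slide": [0,0.8,0],"roll": 0,"gripper": 1}
    - {"slide": [0,0,0],"roll": 0,"gripper": 1}
    - {"slide": [0,0,0],"roll": 0,"gripper": 1}
    - {"slide": [0,0,0.5],"roll": 0,"gripper": 1}
    - {"slide": [0,0,0.6],"roll": 0,"gripper": 1}
    - {"slide": [0,0,0.6],"roll": 0,"gripper": 1}
    - {"slide": [0,0,0],"roll": 0,"gripper": 1}

```text
t: 7.85
ee_pos: [0.5553, 0.065, 0.2608]
tcp_rot: [3.137, 0.172, -0.004]
ft_force: [0.6, 0.4, -2.5]
gripper_width: 0.0136
finger_force: 39.7
```

servo_tool:
  moves:
    - {"slide": [0,0,0.3],"roll": 0,"gripper": 1}
    - {"slide": [0,0,0.3],"roll": 0,"gripper": 1}
    - {"slide": [0,0,0.2],"roll": 0,"gripper": 1}
    - {"slide": [0,0,0],"roll": 0,"gripper": 1}
    - {"slide": [0,0,0],"roll": 0,"gripper": 1}

```text
t: 8.35
ee_pos: [0.556, 0.0647, 0.2544]
tcp_rot: [3.137, 0.171, 0.0]
ft_force: [-0.4, 0.6, -1.4]
gripper_width: 0.0132
finger_force: 39.7
```

```bash
python3 - <<'E'
from h import *
w=bot.snapshot("wrist");S=bot.snapshot("scene");T=bot.snapshot("top")
a=cv2.resize(S[150:240,180:290,::-1],(400,327),interpolation=cv2.INTER_CUBIC)
b=cv2.resize(w[120:384,150:430,::-1],(400,377));c=np.zeros((377,800,3),np.uint8);c[:327,:400]=a;c[:,400:]=b;cv2.imwrite("pics/c3.png",c);cv2.imwrite("pics/w3.png",w[:,:,::-1])
E
```

```text
(no output)
```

View pics/c3.png

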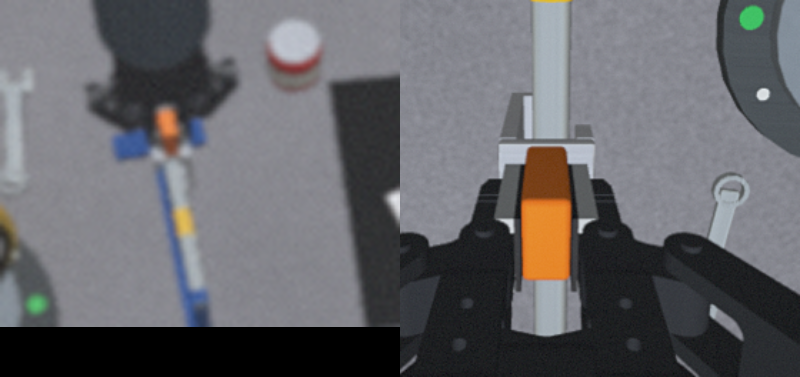

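The hook straddles the bar between both legs. I'll settle it a little lower and then slide it along.

servo_tool:
  moves:
    - {"slide": [0,0,0.15],"roll": 0,"gripper": 1}
    - {"slide": [0,0,0.05],"roll": 0,"gripper": 1}
    - {"slide": [0,0,0],"roll": 0,"gripper": 1}
    - {"slide": [0.5,0,0],"roll": 0,"gripper": 1}
    - {"slide": [0.8,0,0],"roll": 0,"gripper": 1}
    - {"slide": [0.8,0,0],"roll": 0,"gripper": 1}
    - {"slide": [0.8,0,0],"roll": 0,"gripper": 1}
    - {"slide": [0.8,0,0],"roll": 0,"gripper": 1}
    - {"slide": [0.8,0,0],"roll": 0,"gripper": 1}
    - {"slide": [0.8,0,0],"roll": 0,"gripper": 1}
    - {"slide": [0.8,0,0],"roll": 0,"gripper": 1}
    - {"slide": [0.8,0,0],"roll": 0,"gripper": 1}
    - {"slide": [0.5,0,0],"roll": 0,"gripper": 1}
    - {"slide": [0,0,0],"roll": 0,"gripper": 1}
    - {"slide": [0,0,0],"roll": 0,"gripper": 1}

```text
t: 10.0
ee_pos: [0.6304, 0.0729, 0.2524]
tcp_rot: [-3.137, -0.171, -0.003]
ft_force: [2.1, 0.4, 0.7]
gripper_width: 0.0134
finger_force: 40.0
```

```bash
python3 - <<'E'
from h import *
st=bot.state();w=bot.snapshot("wrist");C=cam("wrist",st)
go((.630,.0725,.2515),np.pi/2+.107,st);print(st["ft_force"])
print("yel",[(b,plane(C,b[1],.22)) for b in blobs(w,(20,120,120),(32,255,255),10)],"or",blobs(w,(5,130,120),(16,255,255),100))
c=np.zeros((430,800,3),np.uint8);S=bot.snapshot("scene")
c[:,:400]=cv2.resize(w[90:390,110:389,::-1],(400,430));c[:,400:]=cv2.resize(S[165:272,180:280,::-1],(400,430),interpolation=cv2.INTER_CUBIC)
cv2.imwrite("pics/c4.png",c)
E
```

```text
t 10.0 pos [0.6304 0.0729 0.2524] tool x [0.994 0.109 0.002] ydeg -83.7 slide [-0.04  0.04  0.09] norm 0.1 roll 0.0020871511643667517 q [ 0.36  0.43  0.36  0.   -1.51  1.32]
[2.07479593 0.43776063 0.7406952 ]
yel [((2708, [485.3, 297.6], [445, 195, 67, 172]), array([ 0.60922658, -0.05928557,  0.22      ]))] or [(2838, [251.5, 272.6], [235, 223, 35, 93])]
```

View pics/c4.png

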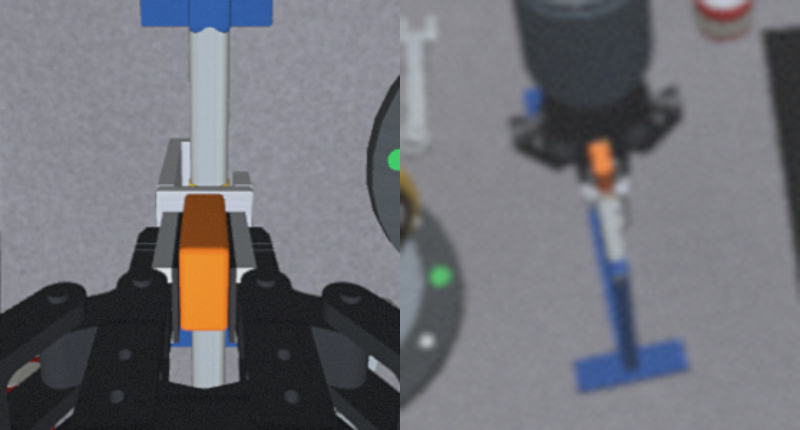

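The hanger covers the band, with only thin yellow slivers at its edge. It rests on the bar, so I'll release and rise.

servo_tool:
  moves:
    - {"slide": [0,0,0],"roll": 0,"gripper": 0.6}
    - {"slide": [0,0,0],"roll": 0,"gripper": 0.5}
    - {"slide": [0,0,0],"roll": 0,"gripper": 0.4}
    - {"slide": [0,0,0],"roll": 0,"gripper": 0.2}
    - {"slide": [0,0,0],"roll": 0,"gripper": 0.0}
    - {"slide": [0,0,0],"roll": 0,"gripper": 0.0}
    - {"slide": [0,0,0],"roll": 0,"gripper": 0.0}
    - {"slide": [0,0,0],"roll": 0,"gripper": 0.0}
    - {"slide": [0,0,-1],"roll": 0,"gripper": 0.0}
    - {"slide": [0,0,-2],"roll": 0,"gripper": 0.0}
    - {"slide": [0,0,-3],"roll": 0,"gripper": 0.0}
    - {"slide": [0,0,-4],"roll": 0,"gripper": 0.0}
    - {"slide": [0,0,-4],"roll": 0,"gripper": 0.0}
    - {"slide": [0,0,-4],"roll": 0,"gripper": 0.0}
    - {"slide": [0,0,0],"roll": 0,"gripper": 0.0}
    - {"slide": [0,0,0],"roll": 0,"gripper": 0.0}

```text
t: 11.7
ee_pos: [0.6299, 0.073, 0.4339]
tcp_rot: [-3.136, -0.171, -0.006]
ft_force: [-0.1, -0.3, -1.0]
gripper_width: 0.0425
finger_force: 0.0
```

```bash
python3 - <<'E'
from h import *
st=bot.state();w=bot.snapshot("wrist");C=cam("wrist",st)
cv2.imwrite("pics/w5.png",w[:,:,::-1]);go((.630,.0725,.2515),None,st)
print("or",[(b,plane(C,b[1],.26)) for b in blobs(w,(5,130,120),(16,255,255),60)])
print("yel",blobs(w,(20,120,120),(32,255,255),5,(180,100,320,384)))
# fan circle from dots
T=cam("top")
d=np.array([[.7083,-.1467],[.6662,-.1015],[.6045,-.0864],[.5461,-.1109]])
A=np.c_[2*d,np.ones(4)];s=np.linalg.lstsq(A,(d**2).sum(1),rcond=None)[0];c=s[:2];r=np.sqrt(s[2]+c@c);an=np.arctan2(*(d-c).T[::-1]);print(c,r,an,np.diff(an))
# ellipse check of base in top view
im=cv2.imread("pics/top0.png");
for n,p,z in(("ball",(377.3,199.5),.093),("ptr",(344.4,146.4),.035)):
    q=plane(T,p,z)[:2]-c;print(n,np.hypot(*q),np.arctan2(q[1],q[0]))
E
```

```text
t 11.7 pos [0.6299 0.073  0.4339] tool x [0.994 0.109 0.004] ydeg -83.7 slide [-0.06  0.07 18.24] norm 18.2 roll None q [ 0.36  0.51  0.96 -0.   -2.02  1.32]
or [((199, [252.0, 168.0], [244, 155, 15, 34]), array([0.63572316, 0.07368109, 0.26      ]))]
yel []
[ 0.61310905 -0.19155695] 0.10503597326255561 [0.44036887 1.03811357 1.6524827  2.26403218] [0.5977447  0.61436913 0.61154948]
ball 0.12938413173292504 -2.839205577320244
ptr 0.08506859283030856 0.632733141504829
```

```bash
cat >> h.py <<'E'
FC=np.array([.6131,-.1916]);H0=.449
def fanpose(th,gap=0.,out=.003):
    ph=H0+th;b=np.radians(100);n=np.array([np.cos(b),np.sin(b)]);x=-np.array([n[1],-n[0]])
    f=.1316*np.array([np.cos(np.radians(160)),np.sin(np.radians(160))])+(.0085+.057+gap)*n+out*x
    R=np.array([[np.cos(ph),-np.sin(ph)],[np.sin(ph),np.cos(ph)]])
    return FC+R@f,ph+b,R@n,f
E
python3 - <<'E'
from h import *
w=cv2.imread("pics/w5.png")[:,:,::-1].copy();C=cam("wrist",bot.state())
for th,g in((.19,.02),(.19,0),(.6,0),(1.2,0)):
    p,yaw,n,f=fanpose(th,g);print(th,g,p.round(4),"far finger",(p+.057*n).round(3),"ydeg",np.degrees(yaw).round(1),f)
p,yaw,n,f=fanpose(.19,.025);go((*p,.42))
R=Ro.from_rotvec(bot.state()["tcp_rot"]).as_matrix()
E
```

```text
0.19 0.02 [ 0.4228 -0.1727] far finger [ 0.381 -0.134] ydeg 136.6 [-0.14146489  0.12868997]
0.19 0 [ 0.4373 -0.1864] far finger [ 0.396 -0.147] ydeg 136.6 [-0.13799193  0.10899381]
0.6 0 [ 0.4498 -0.2569] far finger [ 0.396 -0.238] ydeg 160.1 [-0.13799193  0.10899381]
1.2 0 [ 0.5152 -0.3377] far finger [ 0.46  -0.352] ydeg 194.5 [-0.13799193  0.10899381]
t 11.75 pos [0.6296 0.073  0.4323] tool x [0.994 0.109 0.   ] ydeg -83.7 slide [-23.56  21.78   1.22] norm 32.1 roll None q [ 0.36  0.51  0.96 -0.   -2.02  1.32]
```

servo_tool:
  moves:
    - {"slide": [-2.95,2.72,0],"roll": 0,"gripper": -1}
    - {"slide": [-2.95,2.72,0],"roll": 0,"gripper": -1}
    - {"slide": [-2.95,2.72,0],"roll": 0,"gripper": -1}
    - {"slide": [-2.95,2.72,0],"roll": 0,"gripper": -1}
    - {"slide": [-2.95,2.72,0],"roll": 0,"gripper": -1}
    - {"slide": [-2.95,2.72,0],"roll": 0,"gripper": -1}
    - {"slide": [-2.95,2.72,0],"roll": 0,"gripper": -1}
    - {"slide": [-2.95,2.72,0],"roll": 0,"gripper": -1}
    - {"slide": [0,0,0],"roll": 0.14,"gripper": -1}
    - {"slide": [0,0,0],"roll": 0.14,"gripper": -1}
    - {"slide": [0,0,0],"roll": 0.14,"gripper": -1}
    - {"slide": [0,0,0],"roll": 0.14,"gripper": -1}
    - {"slide": [0,0,0],"roll": 0.14,"gripper": -1}
    - {"slide": [0,0,0],"roll": 0.14,"gripper": -1}
    - {"slide": [0,0,0],"roll": 0.14,"gripper": -1}
    - {"slide": [0,0,0],"roll": 0.14,"gripper": -1}
    - {"slide": [0,0,0],"roll": 0.14,"gripper": -1}
    - {"slide": [0,0,0],"roll": 0.14,"gripper": -1}
    - {"slide": [0,0,0],"roll": 0.14,"gripper": -1}
    - {"slide": [0,0,0],"roll": 0.14,"gripper": -1}

```text
t: 13.75
ee_pos: [0.4179, -0.1691, 0.4311]
tcp_rot: [2.214, -2.226, -0.004]
ft_force: [0.5, -0.3, 0.3]
gripper_width: 0.0855
finger_force: 0.0
```

servo_tool:
  moves:
    - {"slide": [0,0,0],"roll": 0.14,"gripper": -1}
    - {"slide": [0,0,0],"roll": 0.14,"gripper": -1}
    - {"slide": [0,0,0],"roll": 0.14,"gripper": -1}
    - {"slide": [0,0,0],"roll": 0.14,"gripper": -1}
    - {"slide": [0,0,0],"roll": 0.14,"gripper": -1}
    - {"slide": [0,0,0],"roll": 0.05,"gripper": -1}
    - {"slide": [0,0,0],"roll": 0,"gripper": -1}
    - {"slide": [0,0,0],"roll": 0,"gripper": -1}

```text
t: 14.55
ee_pos: [0.4182, -0.1691, 0.4316]
tcp_rot: [1.255, -2.878, -0.001]
ft_force: [0.3, 0.2, 0.2]
gripper_width: 0.0856
finger_force: 0.0
```

```bash
python3 - <<'E'
from h import *
st=bot.state();w=bot.snapshot("wrist");T=bot.snapshot("top");S=bot.snapshot("scene");C=cam("wrist",st)
p,yaw,n,f=fanpose(.19,.025);go((*p,.085),yaw,st)
for b in blobs(w,(0,150,100),(4,255,255),20)+blobs(w,(172,120,80),(180,255,255),20): print(b,plane(C,b[1],.093))
Ct,Cs=cam("top"),cam("scene")
o=[blobs(i,(5,130,120),(16,255,255),8,bx) for i,bx in((T,(260,110,310,160)),(S,(205,150,260,235)))];print(o)
if o[0] and o[1]: print(tri([(Ct,o[0][0][1]),(Cs,o[1][0][1])]))
cv2.imwrite("pics/w6.png",w[:,:,::-1])
c=np.zeros((420,800,3),np.uint8);c[:360,:480]=cv2.resize(w[:,:,::-1],(480,360));c[:,480:]=cv2.resize(S[160:265,195:275,::-1],(320,420),interpolation=cv2.INTER_CUBIC)
cv2.imwrite("pics/c6.png",c)
E
```

```text
t 14.55 pos [ 0.4182 -0.1691  0.4316] tool x [-0.68  -0.733  0.001] ydeg 137.1 slide [-0.09 -0.12 34.66] norm 34.7 roll 0.00890683118171065 q [-0.04  0.07  0.35 -0.   -1.85 -0.71]
(101, [186.7, 146.9], [181, 142, 12, 11]) [ 0.48757106 -0.23043923  0.093     ]
(151, [423.8, 259.6], [413, 252, 30, 26]) [0.34300831 0.14766057 0.093     ]
[[(41, [287.1, 142.0], [285, 138, 5, 9])], [(30, [230.4, 205.1], [229, 201, 4, 11])]]
(array([0.63131707, 0.07465335, 0.26055064]), [np.float64(0.00016881795134943736), np.float64(0.00016881795134942668)])
```

View pics/c6.png

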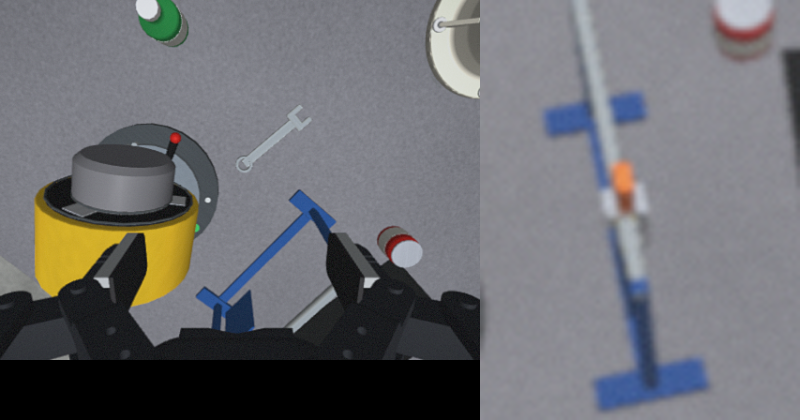

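The wrist view puts the ball at about (187,147), i.e. (0.488,-0.230), matching the model. The panel hangs on the rail over the band. I'll descend beside the handle.

servo_tool:
  moves:
    - {"slide": [0,0,4],"roll": 0,"gripper": -1}
    - {"slide": [0,0,4],"roll": 0,"gripper": -1}
    - {"slide": [0,0,4],"roll": 0,"gripper": -1}
    - {"slide": [0,0,4],"roll": 0,"gripper": -1}
    - {"slide": [0,0,4],"roll": 0,"gripper": -1}
    - {"slide": [0,0,4],"roll": 0,"gripper": -1}
    - {"slide": [0,0,4],"roll": 0,"gripper": -1}
    - {"slide": [0,0,3],"roll": 0,"gripper": -1}
    - {"slide": [0,0,2],"roll": 0,"gripper": -1}
    - {"slide": [0,0,1.6],"roll": 0,"gripper": -1}
    - {"slide": [0,0,0],"roll": 0,"gripper": -1}
    - {"slide": [0,-0.6,0],"roll": 0,"gripper": -1}
    - {"slide": [0,-0.6,0],"roll": 0,"gripper": -1}
    - {"slide": [0,-0.4,0],"roll": 0,"gripper": -1}
    - {"slide": [0,0,0],"roll": 0,"gripper": -1}

```text
t: 16.2
ee_pos: [0.4313, -0.1806, 0.0869]
tcp_rot: [-1.252, 2.88, -0.001]
ft_force: [0.4, -0.0, -0.5]
gripper_width: 0.0852
finger_force: 0.0
```

```bash
python3 - <<'E'
from h import *
st=bot.state();w=bot.snapshot("wrist");C=cam("wrist",st)
p,yaw,n,f=fanpose(.19,0);go((*p,.085),yaw,st);print(st["ft_force"])
for b in blobs(w,(0,150,100),(4,255,255),20): print(b,plane(C,b[1],.093))
cv2.imwrite("pics/w7.png",cv2.resize(w[:,:,::-1],(768,576)))
E
```

```text
t 16.2 pos [ 0.4313 -0.1806  0.0869] tool x [-0.682 -0.731 -0.001] ydeg 137.0 slide [ 0.01 -0.84  0.19] norm 0.9 roll 0.0068621590324102755 q [-0.06  0.21 -0.39  0.   -0.97 -0.69]
[ 0.37213876 -0.02302321 -0.4809624 ]
(1171, [68.4, 284.8], [48, 266, 43, 38]) [ 0.48947007 -0.23030111  0.093     ]
```

View pics/w7.png

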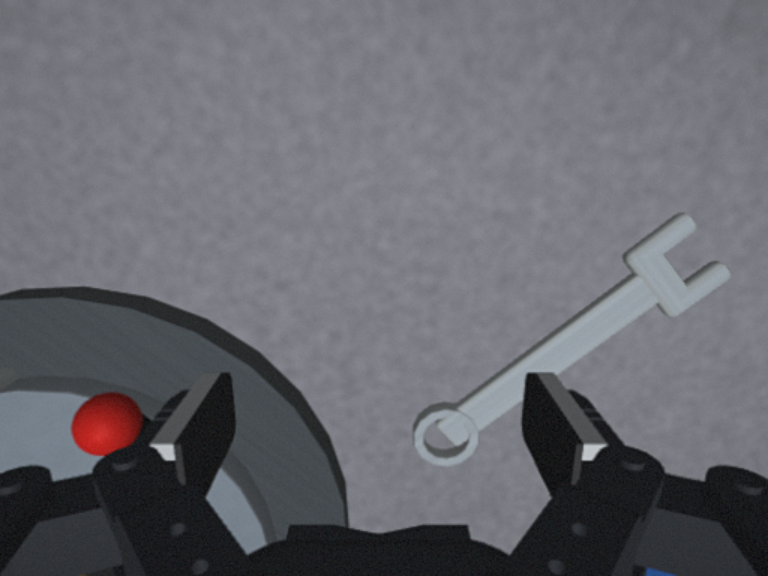

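The red ball sits just left of the left finger, about 10 mm clear at tool y −76 mm. I'll push it round from here using numbers only, since I've now viewed 11 pictures, one over the limit of 10.

servo_tool:
  moves:
    - {"slide": [0,-0.5,0],"roll": 0,"gripper": -1}
    - {"slide": [0,-0.5,0],"roll": 0,"gripper": -1}
    - {"slide": [0.66,-0.57,0],"roll": -0.05,"gripper": -1}
    - {"slide": [0.66,-0.57,0],"roll": -0.05,"gripper": -1}
    - {"slide": [0.66,-0.57,0],"roll": -0.05,"gripper": -1}
    - {"slide": [0.66,-0.57,0],"roll": -0.05,"gripper": -1}
    - {"slide": [0,0,0],"roll": 0,"gripper": -1}

```text
t: 16.95
ee_pos: [0.4392, -0.2225, 0.0862]
tcp_rot: [1.534, -2.741, 0.0]
ft_force: [0.3, -0.1, -0.2]
gripper_width: 0.0857
finger_force: 0.0
```

```bash
cat >> h.py <<'E'
def chk(th):
    st=bot.state();w=bot.snapshot("wrist");C=cam("wrist",st)
    p,yaw,n,f=fanpose(th,0);go((*p,.085),yaw,st);print(st["ft_force"])
    R=Ro.from_rotvec(st["tcp_rot"]).as_matrix()
    for b in blobs(w,(0,150,100),(4,255,255),20):
        q=plane(C,b[1],.093);d=q[:2]-FC;print(b,q,"joint",(np.arctan2(d[1],d[0])-np.radians(160)-H0)%(2*np.pi),"r",np.hypot(*d),"in tool",R.T@(q-st["ee_pos"]))
E
python3 -c "
from h import *
chk(.4)"
```

```text
t 16.95 pos [ 0.4392 -0.2225  0.0862] tool x [-0.523 -0.852  0.   ] ydeg 148.5 slide [ 0.01 -0.11  0.12] norm 0.2 roll -0.0031771080891713765 q [-0.15  0.26 -0.32  0.   -0.99 -0.4 ]
[ 0.33894198 -0.06823787 -0.20248573]
(668, [83.7, 284.3], [69, 270, 35, 32]) [ 0.50000525 -0.25677086  0.093     ] joint 0.42283908576900764 r 0.13052840403808783 in tool [-0.00256929 -0.06972686 -0.00678965]
```

servo_tool:
  moves:
    - {"slide": [0.66,-0.57,0],"roll": -0.05,"gripper": -1}
    - {"slide": [0.66,-0.57,0],"roll": -0.05,"gripper": -1}
    - {"slide": [0.66,-0.57,0],"roll": -0.05,"gripper": -1}
    - {"slide": [0.4,-0.34,0],"roll": -0.03,"gripper": -1}
    - {"slide": [0.4,-0.34,0],"roll": -0.03,"gripper": -1}
    - {"slide": [0.4,-0.34,0],"roll": -0.03,"gripper": -1}
    - {"slide": [0.4,-0.34,0],"roll": -0.03,"gripper": -1}
    - {"slide": [0.4,-0.34,0],"roll": -0.03,"gripper": -1}
    - {"slide": [0.4,-0.34,0],"roll": -0.03,"gripper": -1}
    - {"slide": [0.4,-0.34,0],"roll": -0.03,"gripper": -1}
    - {"slide": [0,0,0],"roll": 0,"gripper": -1}

```text
t: 18.1
ee_pos: [0.4579, -0.281, 0.0858]
tcp_rot: [1.998, -2.422, -0.002]
ft_force: [-1.2, -0.5, -0.6]
gripper_width: 0.0857
finger_force: 0.5
```

```bash
python3 -c "
from h import *
chk(.76)"
```

```text
t 18.1 pos [ 0.4579 -0.281   0.0858] tool x [-0.19  -0.982 -0.   ] ydeg 169.0 slide [ 0.02 -0.45  0.08] norm 0.5 roll -0.003976542322573273 q [-0.26  0.34 -0.21  0.   -1.03  0.07]
[-1.17636179 -0.51746018 -0.61477043]
(358, [84.7, 288.2], [73, 278, 27, 23]) [ 0.52676844 -0.29037267  0.093     ] joint 0.7525744810792494 r 0.13118375679089592 in tool [-0.00392677 -0.06933938 -0.00736159]
```

servo_tool:
  moves:
    - {"slide": [0.53,-0.46,0],"roll": -0.04,"gripper": -1}
    - {"slide": [0.53,-0.46,0],"roll": -0.04,"gripper": -1}
    - {"slide": [0.53,-0.46,0],"roll": -0.04,"gripper": -1}
    - {"slide": [0.53,-0.46,0],"roll": -0.04,"gripper": -1}
    - {"slide": [0.53,-0.46,0],"roll": -0.04,"gripper": -1}
    - {"slide": [0.53,-0.46,0],"roll": -0.04,"gripper": -1}
    - {"slide": [0.53,-0.46,0],"roll": -0.04,"gripper": -1}
    - {"slide": [0.4,-0.34,0],"roll": -0.03,"gripper": -1}
    - {"slide": [0.26,-0.23,0],"roll": -0.02,"gripper": -1}
    - {"slide": [0.26,-0.23,0],"roll": -0.02,"gripper": -1}
    - {"slide": [0,0,0],"roll": 0,"gripper": -1}

```text
t: 19.25
ee_pos: [0.4958, -0.3282, 0.086]
tcp_rot: [2.391, -2.036, -0.004]
ft_force: [-5.8, 0.9, 2.6]
gripper_width: 0.0853
finger_force: 2.4
```

```bash
python3 -c "
from h import *
chk(1.11)
S=cam('scene');T=cam('top')
for n,C,bx in(('scene',S,(110,150,215,275)),('top',T,(315,120,420,220))):
    im=bot.snapshot(n)
    for b in blobs(im,(0,130,90),(5,255,255),3,bx)+blobs(im,(172,110,80),(180,255,255),3,bx):
        q=plane(C,b[1],.035);d=q[:2]-FC;print(n,b,q,np.arctan2(d[1],d[0])-H0,np.hypot(*d))
"
```

```text
t 19.25 pos [ 0.4958 -0.3282  0.086 ] tool x [ 0.16  -0.987 -0.001] ydeg -170.8 slide [ 0.11 -0.66  0.1 ] norm 0.7 roll -0.0025205339860026044 q [-0.32  0.44 -0.05  0.   -1.08  0.48]
[-5.77229931  0.89499702  2.58987845]
(291, [85.6, 288.6], [75, 279, 25, 22]) [ 0.56345098 -0.31312945  0.093     ] joint 1.083019877729777 r 0.13127997652230927 in tool [-0.0041348  -0.06918071 -0.00714137]
scene (4, [182.5, 236.0], [181, 236, 4, 1]) [ 0.61760867 -0.10983114  0.035     ] 1.066712884374986 0.0818930704775145
scene (3, [183.0, 237.0], [182, 237, 3, 1]) [ 0.621697   -0.10809234  0.035     ] 1.019209102821477 0.08394901395601122
top (7, [335.1, 163.4], [333, 163, 5, 2]) [ 0.62121968 -0.10759889  0.035     ] 1.0254341653609784 0.0843926289442535
top (3, [337.7, 163.3], [337, 163, 2, 2]) [ 0.62165292 -0.11655561  0.035     ] 1.0083145281888455 0.07553020795204012
```

servo_tool:
  moves:
    - {"slide": [0,0,0],"roll": 0,"gripper": -1}
    - {"slide": [0.26,-0.23,0],"roll": -0.02,"gripper": -1}
    - {"slide": [0.26,-0.23,0],"roll": -0.02,"gripper": -1}
    - {"slide": [0,0,0],"roll": 0,"gripper": -1}

```text
t: 19.8
ee_pos: [0.5009, -0.333, 0.086]
tcp_rot: [2.431, -1.987, -0.004]
ft_force: [-3.5, -1.1, -0.2]
gripper_width: 0.0854
finger_force: 2.2
```

```bash
python3 -c "
from h import *
chk(1.11)"
```

```text
t 19.8 pos [ 0.5009 -0.333   0.086 ] tool x [ 0.199 -0.98  -0.001] ydeg -168.5 slide [-0.43 -0.25  0.1 ] norm 0.5 roll 0.037259402490184 q [-0.33  0.45 -0.03  0.   -1.09  0.53]
[-3.5104193  -1.1374052  -0.18385094]
(252, [85.4, 289.4], [75, 280, 24, 21]) [ 0.56796387 -0.31486583  0.093     ] joint 1.1198561026338707 r 0.13126970791955184 in tool [-0.00447133 -0.06929666 -0.00718125]
```

servo_tool:
  moves:
    - {"slide": [0.26,-0.23,0],"roll": -0.02,"gripper": -1}
    - {"slide": [0.26,-0.23,0],"roll": -0.02,"gripper": -1}
    - {"slide": [0.13,-0.12,0],"roll": -0.01,"gripper": -1}
    - {"slide": [0,0,0],"roll": 0,"gripper": -1}
    - {"slide": [0,0,0],"roll": 0,"gripper": -1}

```text
t: 20.35
ee_pos: [0.5096, -0.3382, 0.0863]
tcp_rot: [2.48, -1.928, 0.001]
ft_force: [-2.5, -2.3, -1.1]
gripper_width: 0.0851
finger_force: 1.5
```

```bash
python3 -c "
from h import *
chk(1.19)"
```

```text
t 20.35 pos [ 0.5096 -0.3382  0.0863] tool x [ 0.247 -0.969  0.001] ydeg -165.7 slide [-0.04 -0.44  0.13] norm 0.5 roll 0.006657394043733333 q [-0.33  0.47 -0.    0.   -1.1   0.58]
[-2.50872997 -2.3288211  -1.12800081]
(327, [85.9, 287.8], [75, 278, 26, 23]) [ 0.57574514 -0.31719127  0.093     ] joint 1.1817630662532093 r 0.13102882528563264 in tool [-0.00403433 -0.06928583 -0.00666648]
```

servo_tool:
  moves:
    - {"slide": [0.13,-0.2,0],"roll": -0.015,"gripper": -1}
    - {"slide": [0.1,-0.2,0],"roll": -0.015,"gripper": -1}
    - {"slide": [0,0,0],"roll": 0,"gripper": -1}
    - {"slide": [0,0.5,0],"roll": 0,"gripper": -1}
    - {"slide": [0,1,0],"roll": 0,"gripper": -1}
    - {"slide": [0,0.8,0],"roll": 0,"gripper": -1}
    - {"slide": [0,0,0],"roll": 0,"gripper": -1}
    - {"slide": [0,0,0],"roll": 0,"gripper": -1}

```text
t: 21.2
ee_pos: [0.4916, -0.3457, 0.0866]
tcp_rot: [-2.509, 1.89, -0.001]
ft_force: [0.3, -0.1, 0.4]
gripper_width: 0.0851
finger_force: 0.0
```

```bash
python3 -c "
from h import *
chk(1.19)
S=cam('scene');T=cam('top')
for n,C,bx in(('scene',S,(110,150,215,275)),('top',T,(315,120,420,220))):
    im=bot.snapshot(n)
    for b in blobs(im,(0,130,90),(5,255,255),2,bx)+blobs(im,(172,110,80),(180,255,255),2,bx):
        q=plane(C,b[1],.035);d=q[:2]-FC;print(n,b,q,np.arctan2(d[1],d[0])-H0,np.hypot(*d))
"
```

```text
t 21.2 pos [ 0.4916 -0.3457  0.0866] tool x [ 0.276 -0.961  0.   ] ydeg -164.0 slide [-0.25 -2.38  0.16] norm 2.4 roll 0.03674953950111348 q [-0.35  0.45 -0.03 -0.   -1.09  0.63]
[ 0.3368589  -0.08387037  0.40626176]
(1171, [27.1, 287.8], [7, 269, 43, 37]) [ 0.58028344 -0.31609913  0.093     ] joint 1.2131356254134893 r 0.12875154080140966 in tool [-0.00396695 -0.09341247 -0.00640735]
scene (4, [182.5, 232.5], [181, 232, 4, 2]) [ 0.6038901  -0.10966663  0.035     ] 1.2337336707713773 0.08244937684832022
scene (2, [183.5, 233.0], [183, 233, 2, 1]) [ 0.60624809 -0.10609868  0.035     ] 1.2017634855358283 0.08577542682480356
top (5, [335.2, 167.2], [334, 167, 4, 2]) [ 0.60788765 -0.10763371  0.035     ] 1.1837934265820933 0.08412791793168889
top (2, [333.0, 167.5], [333, 167, 1, 2]) [ 0.6067686  -0.10005192  0.035     ] 1.1908456887431467 0.09176675512693348
top (7, [336.7, 167.3], [335, 166, 4, 3]) [ 0.60758381 -0.11277958  0.035     ] 1.1916666354894012 0.07901320738658302
```

The fan reads about 1.20 by both ball and pointer. Retreating straight up for the final checks.

servo_tool:
  moves:
    - {"slide": [0,0,-2],"roll": 0,"gripper": -1}
    - {"slide": [0,0,-4],"roll": 0,"gripper": -1}
    - {"slide": [0,0,-4],"roll": 0,"gripper": -1}
    - {"slide": [0,0,-4],"roll": 0,"gripper": -1}
    - {"slide": [0,0,-4],"roll": 0,"gripper": -1}
    - {"slide": [0,0,-4],"roll": 0,"gripper": -1}
    - {"slide": [0,0,-4],"roll": 0,"gripper": -1}
    - {"slide": [0,0,0],"roll": 0,"gripper": -1}
    - {"slide": [0,0,0],"roll": 0,"gripper": -1}
    - {"slide": [0,0,0],"roll": 0,"gripper": -1}

```text
t: 22.35
ee_pos: [0.4918, -0.3451, 0.345]
tcp_rot: [2.51, -1.889, -0.003]
ft_force: [0.6, 0.5, 0.2]
gripper_width: 0.0854
finger_force: 0.0
```

```bash
python3 -c "
from h import *
chk(1.2)
S=cam('scene');T=cam('top');s=bot.snapshot('scene');t=bot.snapshot('top')
b=blobs(t,(0,130,90),(5,255,255),4,(315,140,350,190));print([(x,(lambda d:np.arctan2(d[1],d[0])-H0)(plane(T,x[1],.035)[:2]-FC)) for x in b])
o=[blobs(i,(5,130,120),(16,255,255),8,bx) for i,bx in((t,(260,110,310,160)),(s,(205,150,260,235)))];print(o,tri([(T,o[0][0][1]),(S,o[1][0][1])]))
print(blobs(t,(55,120,80),(80,255,255),100),blobs(s,(55,120,80),(80,255,255),40,(90,150,140,210)),blobs(s,(0,0,200),(180,40,255),20,(245,145,275,180)))
"
```

```text
t 22.35 pos [ 0.4918 -0.3451  0.345 ] tool x [ 0.277 -0.961 -0.002] ydeg -163.9 slide [-2.00e-02 -2.49e+00  2.60e+01] norm 26.1 roll 0.02755898828241854 q [-0.35  0.36  0.5  -0.   -1.71  0.63]
[0.57547308 0.53446426 0.18062322]
(149, [174.3, 158.1], [168, 152, 14, 13]) [ 0.5783759  -0.31852599  0.093     ] joint 1.2038189267326294 r 0.131590156897201 in tool [-0.0011828  -0.09092924  0.25193011]
[]
[[(44, [287.1, 142.4], [285, 138, 5, 10])], [(30, [230.4, 205.1], [229, 201, 4, 11])]] (array([0.63054443, 0.07458725, 0.25910994]), [np.float64(0.00012619079871206638), np.float64(0.00012619079871204535)])
[] [(98, [112.9, 180.5], [107, 175, 13, 11])] []
```

```bash
python3 -c "
from h import *
s=bot.snapshot('scene');t=bot.snapshot('top');s0=cv2.imread('pics/scene0.png')[:,:,::-1].copy();t0=cv2.imread('pics/top0.png')[:,:,::-1].copy()
for a,bx in((s,(240,140,285,185)),(s0,(240,140,285,185)),(t,(225,225,260,260)),(t0,(225,225,260,260))): print(blobs(a,(0,0,165),(180,45,255),15,bx),blobs(a,(0,90,80),(8,255,255),5,bx))
"
```

```text
[(124, [260.5, 160.7], [254, 155, 14, 12])] [(7, [263.1, 168.1], [261, 167, 5, 3])]
[(129, [260.4, 160.8], [254, 155, 14, 12])] [(15, [260.9, 168.2], [255, 167, 12, 3])]
[(158, [243.2, 244.4], [237, 238, 14, 14])] []
[(172, [243.0, 244.3], [236, 237, 15, 15])] []
```

Tin, bottle and panel are all in place, so I'm handing in.

```bash
python3 -c "
from cell import bot
print(bot.sign_off())"
```

```text
the job is handed in; nothing more can be done
None
```

The job is handed in at about 22 s: the panel hangs centred on the yellow band, the fan reads about 1.20 rad (green-dot stop), and the bottle and tin have not moved (the spanner was not re-measured); no verdict was returned, and I viewed 11 pictures, one over the limit of 10.

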